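# Make up two specimen kits for the microscopy class

### The job

Make up two class kits from the stock on the bench: the white tray gets the yellow-capped pot on its round mark and the orange slide box lying lengthwise along its oblong mark; the blue tray gets the red-capped pot on its round mark and the light-grey stand magnifier on its square mark. Set each thing down upright on the tray floor, centred on its mark, and let go. Leave the green-capped pot and the stack of dishes where they stand.

Things in the scene. Friction and masses are not known exactly. Their poses are not given: they have to be found in the camera images.
- yellow_pot_center (a point): loose specimen pot, ivory plastic cylinder with a yellow screw cap, 42 mm diameter, 62 mm tall overall, about 70 g, stands upright; it goes on the white tray's round mark, turned any way. This point is its centre, 31 mm above its underside; z is up along its axis
- red_pot_center (a point): loose specimen pot, ivory plastic cylinder with a red screw cap, 42 mm diameter, 62 mm tall overall, about 70 g, stands upright; it goes on the blue tray's round mark, turned any way. This point is its centre, 31 mm above its underside; z is up along its axis
- green_pot_center (a point): loose specimen pot, ivory plastic cylinder with a green screw cap, 42 mm diameter, 62 mm tall overall, about 70 g, stands upright; it belongs to neither kit and stays where it is. This point is its centre, 31 mm above its underside; z is up along its axis
- slide_box_center (a point): loose flat orange slide box with a black seam and a paper label on top, 84 mm long (its x), 38 mm wide (its y), 34 mm tall (z up), about 80 g; grip it across its 38 mm width. This point is its centre, 17 mm above its underside. It goes on the white tray's oblong mark, long side along the mark, either way round
- magnifier_center (a point): loose light-grey stand magnifier: a square block 42 x 42 mm, 42 mm tall, with a pale blue round lens in a black ring on top, about 60 g, sides along its x and y. This point is its centre, 21 mm above its underside; z up. It goes on the blue tray's square mark, turned any way
- white_tray: low white kit tray, dark marks on its floor. Fixed to the bench. 116 mm (x) by 216 mm (y), floor 4 mm thick; rim and a divider along y = 0 are 4 mm wide, tops 9 mm above the bench; two bays, 108 (x) by 102 mm (y) inside. Origin: centre of its underside; z up. Round mark (54 mm across) centred at x = 0, y = +52 mm; oblong mark (96 mm along x, 50 mm along y) centred at x = 0, y = -52 mm
- blue_tray: low blue kit tray, white marks on its floor. Fixed to the bench. 116 mm (x) by 216 mm (y), floor 4 mm thick; rim and a divider along y = 0 are 4 mm wide, tops 9 mm above the bench; two bays, 108 (x) by 102 mm (y) inside. Origin: centre of its underside; z up. Round mark (54 mm across) centred at x = 0, y = -52 mm; square mark (56 mm) centred at x = 0, y = +52 mm
- dishes: bystander: stack of three pale lidded lab dishes, loose, one body, 90 mm across, 44 mm tall; origin at the centre of its underside; leave it where it stands
There are look-alikes about, which are no part of the job. Leave any brown or pink look-alike of the part that bears yellow_pot_center alone.

How it is judged:
By the outcome, as a careful person would: the job done as asked, in the order asked, and still so for the second after the job is handed in, with the robot touching nothing.
It also fails if it takes over 106 s, if anything falls off the work surface, if the arm or the gripper's body presses on something with over 40 N, if the wrist force passes 120 N, or if a joint passes its speed limit or range.

### The arm

A 6-joint arm with a two-finger parallel gripper is mounted at the origin on the work surface. World frame = base frame: x ahead of the robot, y to its left, z up, the work surface at z = 0. Lengths are in mm, angles in degrees, forces in N, time in s.
With the tool pointing down it reaches from about 300 to 850 mm from the base axis. Payload 4.2 kg.
Tool frame: the origin (TCP) lies at the very end of the fingers, on their centre line; the grasp point (between the pads) lies 19 mm behind it (env.grasp_offset is the distance from the TCP to the grasp point, in mm); z points along the fingers, y is the line along which they close (so a half turn about z gives the same grasp; the last joint's range is limited). The gripper opens to 91 mm and grips with 3 to 60 N. Pads are 32 mm wide; open, the fingers measure 118 mm over their backs; the gripper's body (76 mm by 178 mm) begins 60 mm behind the grasp point.
Start: joints at [-67.093, 18.312, 89.639, -0, 72.044, -1.146], TCP at [234.362, -525.088, 213.976] pointing down, gripper open.
Joint ranges: [-177.97, 177.97], [-48.28, 115.42], [12.27, 149.76], [-77.06, 257.06], [2.81, 150.46], [-146.56, 146.56]. Speed limits (degrees/s): [147.25, 147.25, 180, 180, 180, 180].

### API

Orientations are given as [roll, pitch, yaw] about the fixed x, y, z axes, in that order (R = Rz(yaw) Ry(pitch) Rx(roll)).
In Python, from workcell import env gives the robot as it stands. The module is installed in compiled form; this text tells all that it offers.
- The arm moves only by the tool send_rows, never from a script. Its argument "motion" is a list of rows, each an object of numbers: "tx", "ty", "tz": the shift along the tool's x, y, z in units of 500 mm (1.0 is 500 mm); "rx", "ry", "rz": the turn, a rotation vector about the tool's x, y, z in units of 30 degrees (1.0 is 30 degrees); "gripper": the closure, from -1 (fully open) to 1 (shut). In form: [{"tx": .., "ty": .., "tz": .., "rx": .., "ry": .., "rz": .., "gripper": ..}, ...]. A call has 1 to 12 rows; each row shifts and turns the commanded pose from where the row before left it, along the tool's axes as they then stand; what a row does not reach is not made up. A row lasts 1/8 s, in which the tool goes at most 62.5 mm and 10.7 degrees, less where a joint would pass 70% of its speed; a pose out of reach is approached as far as the arm can. A call with a number of a shift or a turn outside -1 to 1 is refused whole. A call with a gripper value outside its range is refused whole. The fingers move at their own pace and stop on an object; "grip_force" is the grip in N (left out, the last holds). Time passes only in rows, so rows that do not move let the fingers close. It gives the time, the measured TCP pose, the force, the opening and the grip force at its end, in the units of the state.
- env.state(): the state, without advancing time (a new reading comes with each control period).
- env.grab_frame(name): name is "side" or "top" or "wrist"; returns a dict with "frame" (480x640x3 uint8, red, green, blue), "vertical_fov" (degrees; the focal length in pixels is half the picture's height over the tangent of half this angle, whatever the lens; pixels are square), "cx", "cy" (the principal point, pixels), "rvec" (rotation vector, rad) and "tvec" (3), from world to camera coordinates, as OpenCV has them; the wrist camera has in their place "T_tool_cam" (4x4, takes a point from camera to tool coordinates, whose origin is the TCP and whose axes are the flange's). Camera axes: x right, y down, z forward; pixel columns grow to the right and rows downward; lengths in mm; the calibration is good to about 2 mm. A picture is of the moment at which its call begins: read the wrist's pose just before it. There is no depth.
- env.job_done(): hands the job in; it is judged then, once.
The state is a dict: "time_s": time; "qpos": joint angles; "qvel": joint speeds; "effort": joint torques, N m; "ee_pos": TCP position; "ee_rot": TCP orientation; "force": force on the tool from outside, world axes, zero at the start; "torque": the same for the moment, N m; "gripper_width": finger opening in mm; "gripper_force": force on a finger pad.
Only numpy, scipy, OpenCV 4.12 (cv2) and the standard library are available. Lean on these libraries where they do the work, as an engineer would, in place of code of your own. Each camera call takes 0.05 s, during which the arm holds its last target. There are 200 camera calls.

## Working session

There is one attempt and no reset: what is moved stays moved. The work goes in short steps, Python scripts to look and compute and a tool call to move; the robot and the scene stay as the last step left them, time stands still between calls to the robot, and variables do not carry over. Pictures are saved under pics/ and viewed, at most 14 in all, crops included, and the job is handed in when it is done.

Besides the shell and the picture viewer there is one more tool, called after "Emit:" by a JSON object that holds its "api" and its "payload", one argument or row to a line. send_rows: Moves the arm, as the interface text tells. Shifts and turns lie within -1 to 1; 1 stands for 500 mm of shift or 30 degrees of turn. Its arguments: {"type":"object","properties":{"motion":{"type":"array"},"grip_force":{"type":"number"}},"required":["motion"]}

```bash
mkdir -p pics; cat > h.py <<'E'
import numpy as np, cv2
from workcell import env
from scipy.spatial.transform import Rotation as R
def grab(n,save=None):
    s=env.state(); g=env.grab_frame(n); f=g["frame"]
    h=f.shape[0]; fl=h/2/np.tan(np.radians(g["vertical_fov"])/2)
    if "rvec" in g:
        Rm=cv2.Rodrigues(np.array(g["rvec"],float))[0]; o=-Rm.T@np.array(g["tvec"],float).ravel(); Rc=Rm.T
    else:
        T=np.array(g["T_tool_cam"]); Rt=R.from_euler('xyz',s["ee_rot"],degrees=True).as_matrix()
        Rc=Rt@T[:3,:3]; o=Rt@T[:3,3]+np.array(s["ee_pos"])
    if save: cv2.imwrite(f"pics/{save}.png",f[:,:,::-1])
    return dict(f=f,fl=fl,c=(g["cx"],g["cy"]),R=Rc,o=o)
def ray(v,uv,z):
    uv=np.atleast_2d(np.array(uv,float))
    d=np.c_[(uv-np.array(v["c"]))/v["fl"],np.ones(len(uv))]@v["R"].T
    t=(z-v["o"][2])/d[:,2]
    return (v["o"]+d*t[:,None])[:,:2]
def proj(v,p):
    q=(np.atleast_2d(p)-v["o"])@v["R"]
    return q[:,:2]/q[:,2:]*v["fl"]+np.array(v["c"])
E
python3 - <<'E'
from h import *
for n in ["top","side","wrist"]:
    v=grab(n,n+"0"); print(n,v["o"].round(),v["fl"],v["c"],v["R"].round(2).tolist())
s=env.state();print(s)
E
```

```text
top [ 356.   11. 1165.] 571.6481167208357 (317.7533930484723, 253.62382231231024) [[0.03, -0.98, 0.17], [-1.0, -0.03, 0.01], [-0.0, -0.17, -0.99]]
side [366. 928. 931.] 513.463990720474 (320.41314790598557, 236.96353713638592) [[-0.98, -0.13, 0.13], [-0.18, 0.67, -0.72], [-0.0, -0.73, -0.68]]
wrist [ 304. -495.  384.] 416.9859188729682 (323.97877231233434, 238.09786328438136) [[0.41, -0.88, -0.25], [-0.91, -0.39, -0.11], [-0.0, 0.27, -0.96]]
{'time_s': 0.15, 'qpos': array([-6.70928924e+01,  1.83431513e+01,  8.96904420e+01, -8.12489037e-05,
        7.20466530e+01, -1.14446625e+00]), 'qvel': array([ 0.02206691, -0.17498967, -0.24046225,  0.13832251, -0.0290248 ,
       -0.03965192]), 'effort': array([ 3.25830933e-04, -4.12770367e+01, -2.32155240e+01,  7.27663119e-02,
        4.33803338e-02, -1.05757047e-04]), 'ee_pos': array([ 234.20511247, -524.70560735,  213.31357474]), 'ee_rot': array([-1.79919768e+02, -1.52554761e-03,  2.40515979e+01]), 'force': array([-0.70529113,  0.12954954,  0.94908442]), 'torque': array([ 0.04523438, -0.0241617 , -0.00410945]), 'gripper_force': 0.0, 'gripper_width': 91.50050315217229}
```

View pics/top0.png

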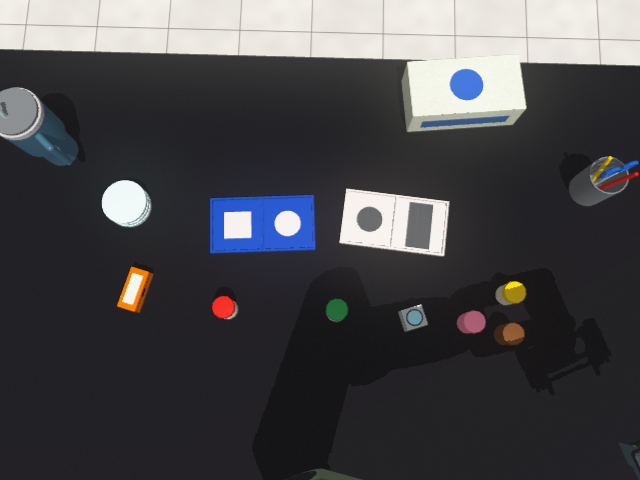

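View pics/side0.png

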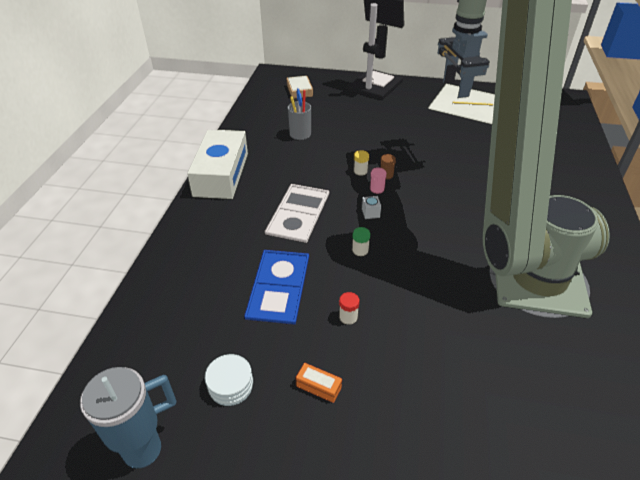

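The top view shows the yellow pot (515,293), red (224,307), green (337,310), magnifier (414,318), slide box (135,289), blue tray (262,223), white tray (395,222) and dishes (126,204). Pink (472,322) and brown (510,334) look-alikes stand near yellow. Now measuring.

```bash
cat > m.py <<'E'
from h import *
v=grab("top"); f=v["f"]; hsv=cv2.cvtColor(f,cv2.COLOR_RGB2HSV)
def blob(m,near,rad):
    m=m.astype(np.uint8)*255; k=np.zeros_like(m); cv2.circle(k,near,rad,255,-1); m&=k
    cs,_=cv2.findContours(m,cv2.RETR_EXTERNAL,cv2.CHAIN_APPROX_NONE)
    return max(cs,key=cv2.contourArea)
H,S,V=[hsv[...,i].astype(int) for i in range(3)]
def rect(c,z):
    r=cv2.minAreaRect(ray(v,c[:,0,:],z).astype(np.float32)); 
    (w,h),a=r[1],r[2]
    if w<h: a+=90; w,h=h,w
    return np.round(r[0],1),np.round((w,h),1),"long axis deg",round((a+90)%180-90,1)
for n,m,p in [("yellow",(abs(H-26)<7)&(S>150)&(V>90),(515,293)),("red",((H<5)|(H>175))&(S>150)&(V>90),(224,307)),("green",(abs(H-70)<20)&(S>100)&(V>40),(337,310)),("pink",(H>150)&(S>60)&(V>60),(472,322)),("brown",(H<15)&(S>100)&(V>60),(512,333))]:
    c=blob(m,p,25); q=ray(v,c[:,0,:],60); print(n,np.round(cv2.minEnclosingCircle(q.astype(np.float32)),1) if 0 else cv2.minEnclosingCircle(q.astype(np.float32)))
print("box",rect(blob((abs(H-12)<8)&(S>150)&(V>100),(135,289),40),30))
print("label",rect(blob((S<70)&(V>150),(135,289),25),34))
print("mag",rect(blob((V>75),(414,318),22),42))
print("dish",cv2.minEnclosingCircle(ray(v,blob((V>120),(126,204),40)[:,0,:],40).astype(np.float32)))
bt=(abs(H-112)<10)&(S>120)&(V>80)
print("blue",rect(blob(bt|((S<60)&(V>150)),(262,223),62),8))
print(" sq",rect(blob((S<60)&(V>150),(237,224),24),4)); print(" rd",rect(blob((S<60)&(V>150),(287,223),22),4))
print("white",rect(blob((V>130),(395,222),64),8))
print(" rd",rect(blob((V<130),(369,219),20),4)); print(" ob",rect(blob((V<130),(420,226),27),4))
E
python3 m.py
```

```text
yellow ((484.3844909667969, -363.164306640625), 23.169593811035156)
red ((438.9480285644531, 199.0424346923828), 22.492937088012695)
green ((440.2557067871094, -20.390867233276367), 22.37963104248047)
pink ((424.69061279296875, -278.25048828125), 28.4102840423584)
brown ((402.6631774902344, -352.2133483886719), 28.393102645874023)
box (array([471. , 382.3]), array([85. , 47.7]), 'long axis deg', -15.6)
label (array([472.4, 386. ]), array([59.6, 21.2]), 'long axis deg', -15.5)
mag (array([ 430.5, -170.1]), array([48.1, 42. ]), 'long axis deg', -71.2)
dish ((644.0729370117188, 411.594482421875), 52.3896484375)
blue (array([617.8, 136.1]), array([217. , 119.1]), 'long axis deg', -86.5)
 sq (array([614.5, 189.2]), array([55.5, 54.3]), 'long axis deg', 2.9)
 rd (array([621.2,  85.3]), array([51.3, 50. ]), 'long axis deg', 2.0)
white (array([ 629.4, -137.1]), array([217.5, 118. ]), 'long axis deg', 84.3)
 rd (array([635.8, -86.2]), array([49.3, 47.9]), 'long axis deg', 1.0)
 ob (array([ 624.6, -189. ]), array([93.9, 47. ]), 'long axis deg', -5.8)
```

```bash
cat > go.py <<'E'
import sys
from h import *
# go.py x y z yaw : turn first, then shift; prints units per row
s=env.state(); p=s["ee_pos"]; y0=s["ee_rot"][2]
x,y,z,yaw=map(float,sys.argv[1:5])
dy=(yaw-y0+180)%360-180; d=np.array([x,y,z])-p; a=np.radians(yaw)
t=np.array([d[0]*np.cos(a)+d[1]*np.sin(a), d[0]*np.sin(a)-d[1]*np.cos(a), -d[2]])
print("t",round(s["time_s"],2),"at",p.round(1),s["ee_rot"].round(2),"w",round(s["gripper_width"],1))
nt=int(np.ceil(abs(dy)/10)); 
if nt: print("turn rows",nt,"rz",round(-dy/30/nt,4))
n=max(1,int(np.ceil(np.linalg.norm(t)/55))); print("total",(t/500).round(4)," rows",n,"each",(t/500/n).round(4))
E
python3 go.py 464 -370 210 -15
```

```text
t 0.2 at [ 234.2 -524.8  213.4] [-179.94   -0.     24.05] w 91.1
turn rows 4 rz 0.3254
total [ 0.3637 -0.418   0.0068]  rows 6 each [ 0.0606 -0.0697  0.0011]
```

Emit:
{"api": "send_rows", "payload": {
  "motion": [
    {"rz": 0.3254,"gripper": -1},
    {"rz": 0.3254,"gripper": -1},
    {"rz": 0.3254,"gripper": -1},
    {"rz": 0.3254,"gripper": -1},
    {"tx": 0.0606,"ty": -0.07,"gripper": -1},
    {"tx": 0.0606,"ty": -0.07,"gripper": -1},
    {"tx": 0.0606,"ty": -0.07,"gripper": -1},
    {"tx": 0.0606,"ty": -0.07,"gripper": -1},
    {"tx": 0.0606,"ty": -0.07,"gripper": -1},
    {"tx": 0.0606,"ty": -0.07,"gripper": -1},
    {"gripper": -1},
    {"gripper": -1}
  ]
}}

```text
invalid input at $.motion[0]: expected keys tx, ty, tz, rx, ry, rz, gripper
```

```bash
python3 - <<'E'
from h import *
v=grab("wrist","w1"); s=env.state(); print(s["ee_pos"],s["ee_rot"],v["o"])
for n,p in [("y",(484,-363,60)),("p",(430,-280,60)),("b",(410,-352,60))]: print(n,proj(v,p))
E
```

```text
[ 234.25817909 -524.88532113  213.57369001] [-1.79955799e+02 -6.69628837e-04  2.40510622e+01] [ 304.41971467 -494.96215907  384.25172884]
y [[ 246.64673653 -252.44528244]]
p [[  89.47608503 -220.07385892]]
b [[ 189.53137507 -127.54977278]]
```

View pics/w1.png

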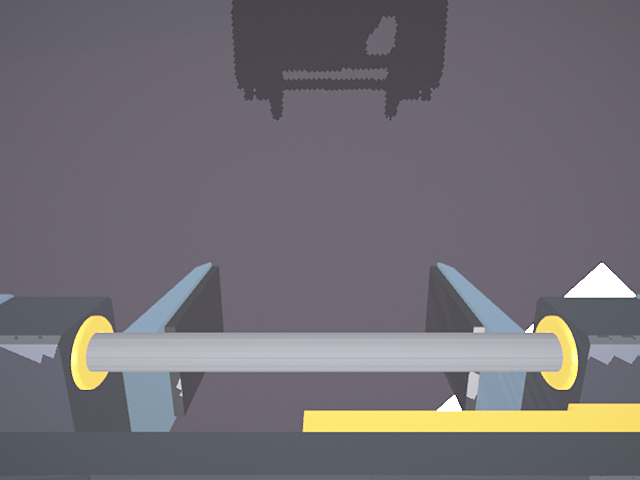

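The wrist view shows the open fingers at about (215,270) and (435,270), so it sees best ahead of the fingers (tool +x). I'll stop 80 mm short of the pot.

```bash
python3 go.py 407 -342 213 -15
```

```text
t 0.25 at [ 234.3 -524.9  213.6] [-179.96   -0.     24.05] w 91.0
turn rows 4 rz 0.3254
total [ 0.239  -0.4427  0.0011]  rows 5 each [ 0.0478 -0.0885  0.0002]
```

Emit:
{"api": "send_rows", "payload": {
  "motion": [
    {"tx": 0,"ty": 0,"tz": 0,"rx": 0,"ry": 0,"rz": 0.3254,"gripper": -1},
    {"tx": 0,"ty": 0,"tz": 0,"rx": 0,"ry": 0,"rz": 0.3254,"gripper": -1},
    {"tx": 0,"ty": 0,"tz": 0,"rx": 0,"ry": 0,"rz": 0.3254,"gripper": -1},
    {"tx": 0,"ty": 0,"tz": 0,"rx": 0,"ry": 0,"rz": 0.3254,"gripper": -1},
    {"tx": 0.048,"ty": -0.0885,"tz": 0,"rx": 0,"ry": 0,"rz": 0,"gripper": -1},
    {"tx": 0.048,"ty": -0.0885,"tz": 0,"rx": 0,"ry": 0,"rz": 0,"gripper": -1},
    {"tx": 0.048,"ty": -0.0885,"tz": 0,"rx": 0,"ry": 0,"rz": 0,"gripper": -1},
    {"tx": 0.048,"ty": -0.0885,"tz": 0,"rx": 0,"ry": 0,"rz": 0,"gripper": -1},
    {"tx": 0.048,"ty": -0.0885,"tz": 0,"rx": 0,"ry": 0,"rz": 0,"gripper": -1},
    {"tx": 0,"ty": 0,"tz": 0,"rx": 0,"ry": 0,"rz": 0,"gripper": -1},
    {"tx": 0,"ty": 0,"tz": 0,"rx": 0,"ry": 0,"rz": 0,"gripper": -1}
  ]
}}

```text
time_s: 1.62
ee_pos: [407.2, -342.7, 213.9]
ee_rot: [180.0, 0.0, -15.0]
force: [-0.2, -0.3, -0.6]
gripper_width: 91.2
gripper_force: 0.0
```

```bash
python3 - <<'E'
from h import *
v=grab("wrist","w2"); s=env.state(); print(s["time_s"],s["ee_pos"],s["ee_rot"])
f=v["f"]; h=cv2.cvtColor(f,cv2.COLOR_RGB2HSV).astype(int)
print(proj(v,(484,-363,60)))
m=((abs(h[...,0]-26)<7)&(h[...,1]>150)&(h[...,2]>90)).astype(np.uint8); m[260:]=0
cs,_=cv2.findContours(m,0,1); c=max(cs,key=cv2.contourArea); print(cv2.boundingRect(c))
print(cv2.minEnclosingCircle(ray(v,c[:,0],61).astype(np.float32)))
E
```

```text
1.675 [ 406.92819923 -343.01909649  213.89453252] [ 1.79971798e+02  2.16555984e-02 -1.50289317e+01]
[[322.0980409  117.08396964]]
(296, 85, 59, 62)
((484.23883056640625, -365.0069274902344), 22.0284366607666)
```

View pics/w2.png

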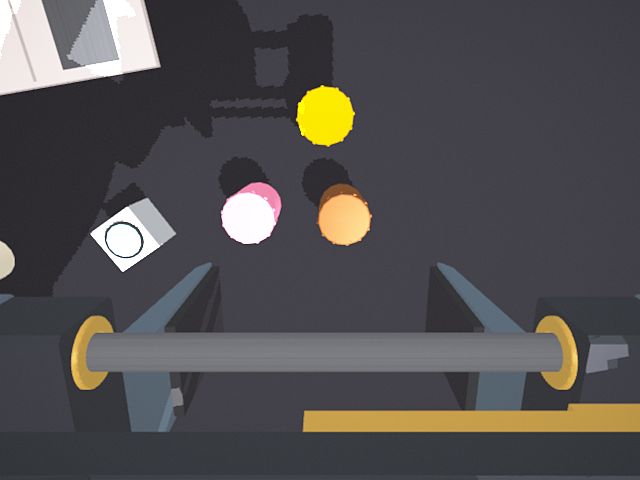

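Wrist view: yellow cap at (325,116), brown (344,217), pink (249,217). The yellow pot is at (484,-364.5), which agrees with the top view, and the finger line is clear of both look-alikes.

```bash
python3 go.py 484 -364.5 16 -15
```

```text
t 1.68 at [ 406.9 -343.   213.9] [ 1.7997e+02  2.0000e-02 -1.5030e+01] w 91.5
turn rows 1 rz -0.001
total [0.16   0.0016 0.3958]  rows 4 each [0.04   0.0004 0.0989]
```

Emit:
{"api": "send_rows", "payload": {
  "motion": [
    {"tx": 0.08,"ty": 0.001,"tz": 0,"rx": 0,"ry": 0,"rz": 0,"gripper": -1},
    {"tx": 0.08,"ty": 0.001,"tz": 0,"rx": 0,"ry": 0,"rz": 0,"gripper": -1},
    {"tx": 0,"ty": 0,"tz": 0.09,"rx": 0,"ry": 0,"rz": 0,"gripper": -1},
    {"tx": 0,"ty": 0,"tz": 0.1,"rx": 0,"ry": 0,"rz": 0,"gripper": -1},
    {"tx": 0,"ty": 0,"tz": 0.1,"rx": 0,"ry": 0,"rz": 0,"gripper": -1},
    {"tx": 0,"ty": 0,"tz": 0.07,"rx": 0,"ry": 0,"rz": 0,"gripper": -1},
    {"tx": 0,"ty": 0,"tz": 0.035,"rx": 0,"ry": 0,"rz": 0,"gripper": -1},
    {"tx": 0,"ty": 0,"tz": 0,"rx": 0,"ry": 0,"rz": 0,"gripper": 1},
    {"tx": 0,"ty": 0,"tz": 0,"rx": 0,"ry": 0,"rz": 0,"gripper": 1},
    {"tx": 0,"ty": 0,"tz": 0,"rx": 0,"ry": 0,"rz": 0,"gripper": 1},
    {"tx": 0,"ty": 0,"tz": 0,"rx": 0,"ry": 0,"rz": 0,"gripper": 1},
    {"tx": 0,"ty": 0,"tz": 0,"rx": 0,"ry": 0,"rz": 0,"gripper": 1}
  ],
  "grip_force": 15
}}

```text
time_s: 3.18
ee_pos: [484.8, -364.2, 17.0]
ee_rot: [180.0, -0.1, -15.0]
force: [-0.4, 0.4, -1.0]
gripper_width: 44.0
gripper_force: 0.0
```

```bash
python3 go.py 484 -364 200 -6
```

```text
t 3.17 at [ 484.8 -364.2   17. ] [ 1.7997e+02 -5.0000e-02 -1.4990e+01] w 44.0
turn rows 1 rz -0.2996
total [-1.60e-03 -2.00e-04 -3.66e-01]  rows 4 each [-0.0004 -0.0001 -0.0915]
```

Emit:
{"api": "send_rows", "payload": {
  "motion": [
    {"tx": 0,"ty": 0,"tz": 0,"rx": 0,"ry": 0,"rz": 0,"gripper": 1},
    {"tx": 0,"ty": 0,"tz": 0,"rx": 0,"ry": 0,"rz": 0,"gripper": 1},
    {"tx": 0,"ty": 0,"tz": -0.06,"rx": 0,"ry": 0,"rz": 0,"gripper": 1},
    {"tx": 0,"ty": 0,"tz": -0.1,"rx": 0,"ry": 0,"rz": 0,"gripper": 1},
    {"tx": 0,"ty": 0,"tz": -0.1,"rx": 0,"ry": 0,"rz": 0,"gripper": 1},
    {"tx": 0,"ty": 0,"tz": -0.1,"rx": 0,"ry": 0,"rz": 0,"gripper": 1},
    {"tx": 0,"ty": 0,"tz": 0,"rx": 0,"ry": 0,"rz": -0.3,"gripper": 1},
    {"tx": 0,"ty": 0,"tz": 0,"rx": 0,"ry": 0,"rz": 0,"gripper": 1}
  ]
}}

```text
time_s: 4.18
ee_pos: [484.3, -363.9, 196.4]
ee_rot: [180.0, 0.0, -6.1]
force: [-0.5, 0.0, -1.2]
gripper_width: 42.1
gripper_force: 15.0
```

```bash
python3 go.py 556 -78 197 -6
```

```text
t 4.17 at [ 484.3 -363.9  196.4] [ 1.80e+02  1.00e-02 -6.09e+00] w 42.1
turn rows 1 rz -0.0032
total [ 0.0828 -0.5837 -0.0012]  rows 6 each [ 0.0138 -0.0973 -0.0002]
```

Emit:
{"api": "send_rows", "payload": {
  "motion": [
    {"tx": 0.014,"ty": -0.097,"tz": 0,"rx": 0,"ry": 0,"rz": 0,"gripper": 1},
    {"tx": 0.014,"ty": -0.097,"tz": 0,"rx": 0,"ry": 0,"rz": 0,"gripper": 1},
    {"tx": 0.014,"ty": -0.097,"tz": 0,"rx": 0,"ry": 0,"rz": 0,"gripper": 1},
    {"tx": 0.014,"ty": -0.097,"tz": 0,"rx": 0,"ry": 0,"rz": 0,"gripper": 1},
    {"tx": 0.014,"ty": -0.097,"tz": 0,"rx": 0,"ry": 0,"rz": 0,"gripper": 1},
    {"tx": 0.014,"ty": -0.097,"tz": 0,"rx": 0,"ry": 0,"rz": 0,"gripper": 1},
    {"tx": 0,"ty": 0,"tz": 0,"rx": 0,"ry": 0,"rz": 0,"gripper": 1},
    {"tx": 0,"ty": 0,"tz": 0,"rx": 0,"ry": 0,"rz": 0,"gripper": 1}
  ]
}}

```text
time_s: 5.18
ee_pos: [556.1, -79.3, 195.5]
ee_rot: [180.0, 0.1, -6.0]
force: [-0.7, -0.8, -1.4]
gripper_width: 41.6
gripper_force: 15.0
```

```bash
python3 - <<'E'
from h import *
v=grab("wrist","w3"); s=env.state(); print(s["time_s"],s["ee_pos"],s["ee_rot"])
for p in [(635.8,-86.2,4),(624.6,-189,4)]: print(proj(v,p))
E
```

```text
5.225 [556.15024362 -79.86353497 195.66409492] [ 1.79968735e+02  9.32514914e-02 -6.09555083e+00]
[[320.52085    116.08187587]]
[[444.52959237 116.4560247 ]]
```

View pics/w3.png

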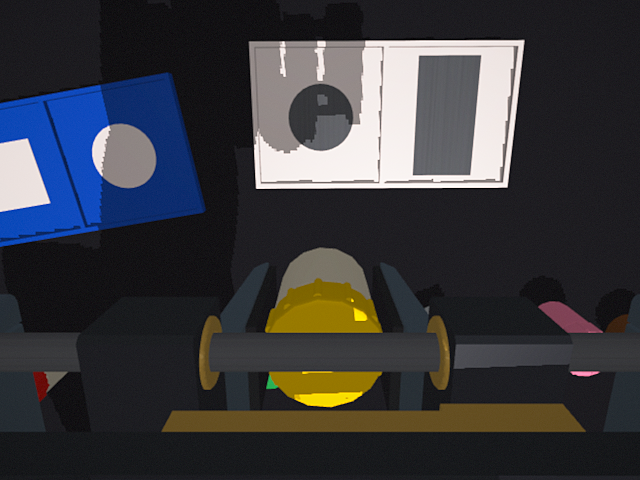

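The held yellow pot is visible at (322,330). The tray's round mark is at (320,117) and its oblong at (447,115), within a pixel or three of prediction. Measuring both precisely.

```bash
cat > wm.py <<'E'
from h import *
def marks(v,pts,dark):
    g=cv2.cvtColor(v["f"],cv2.COLOR_RGB2GRAY).astype(int); out=[]
    hs=cv2.cvtColor(v["f"],cv2.COLOR_RGB2HSV)
    for p in pts:
        u=proj(v,(*p,4))[0].round().astype(int)
        m=((hs[...,1]>50)|(g<115)) if dark else (hs[...,1]<90)&(g>90)
        m=m.astype(np.uint8); n,l,st,ce=cv2.connectedComponentsWithStats(m,connectivity=4)
        k=l[u[1],u[0]]; c,_=cv2.findContours((l==k).astype(np.uint8),0,1); c=max(c,key=cv2.contourArea)
        q=ray(v,c[:,0],4).astype(np.float32); print(st[k],cv2.minAreaRect(q),cv2.minEnclosingCircle(q))
E
python3 - <<'E'
from wm import *
v=grab("wrist"); marks(v,[(635.8,-86.2),(624.6,-189)],True)
E
python3 go.py 635.8 -86.2 80 -6
```

```text
[ 288   84   65   67 3375] ((634.9960327148438, -85.75425720214844), (53.43248748779297, 53.0182991027832), 68.85832977294922) ((634.5798950195312, -85.85321044921875), 27.074617385864258)
[ 412   56   68  119 7012] ((624.0584106445312, -189.40359497070312), (49.261871337890625, 94.69786834716797), 84.15140533447266) ((624.0870971679688, -189.12362670898438), 53.24311828613281)
t 5.28 at [556.2 -80.2 195.9] [ 1.7997e+02  7.0000e-02 -6.1200e+00] w 41.6
turn rows 1 rz -0.004
total [ 0.1596 -0.0046  0.2317]  rows 3 each [ 0.0532 -0.0015  0.0772]
```

Emit:
{"api": "send_rows", "payload": {
  "motion": [
    {"tx": 0.079,"ty": -0.002,"tz": 0,"rx": 0,"ry": 0,"rz": 0,"gripper": 1},
    {"tx": 0.079,"ty": -0.002,"tz": 0,"rx": 0,"ry": 0,"rz": 0,"gripper": 1},
    {"tx": 0,"ty": 0,"tz": 0.1,"rx": 0,"ry": 0,"rz": 0,"gripper": 1},
    {"tx": 0,"ty": 0,"tz": 0.1,"rx": 0,"ry": 0,"rz": 0,"gripper": 1},
    {"tx": 0,"ty": 0,"tz": 0.08,"rx": 0,"ry": 0,"rz": 0,"gripper": 1},
    {"tx": 0,"ty": 0,"tz": 0.04,"rx": 0,"ry": 0,"rz": 0,"gripper": 1},
    {"tx": 0,"ty": 0,"tz": 0,"rx": 0,"ry": 0,"rz": 0,"gripper": 1},
    {"tx": 0,"ty": 0,"tz": 0,"rx": 0,"ry": 0,"rz": 0,"gripper": 1}
  ]
}}

```text
time_s: 6.28
ee_pos: [636.2, -86.3, 37.5]
ee_rot: [180.0, -0.1, -6.1]
force: [-0.0, -0.8, -0.4]
gripper_width: 42.4
gripper_force: 15.0
```

```bash
python3 go.py 635 -86 21.5 -6
```

```text
t 6.28 at [636.2 -86.3  37.5] [ 1.7999e+02 -1.1000e-01 -6.0700e+00] w 42.4
turn rows 1 rz -0.0024
total [-0.0025 -0.0004  0.032 ]  rows 1 each [-0.0025 -0.0004  0.032 ]
```

Emit:
{"api": "send_rows", "payload": {
  "motion": [
    {"tx": -0.002,"ty": 0,"tz": 0.018,"rx": 0,"ry": 0,"rz": 0,"gripper": 1},
    {"tx": 0,"ty": 0,"tz": 0.007,"rx": 0,"ry": 0,"rz": 0,"gripper": 1},
    {"tx": 0,"ty": 0,"tz": 0.006,"rx": 0,"ry": 0,"rz": 0,"gripper": 1},
    {"tx": 0,"ty": 0,"tz": 0,"rx": 0,"ry": 0,"rz": 0,"gripper": 1},
    {"tx": 0,"ty": 0,"tz": 0,"rx": 0,"ry": 0,"rz": 0,"gripper": 1}
  ]
}}

```text
time_s: 6.9
ee_pos: [634.5, -85.2, 21.0]
ee_rot: [180.0, -0.0, -6.0]
force: [-0.1, 0.2, -0.8]
gripper_width: 42.2
gripper_force: 15.0
```

Emit:
{"api": "send_rows", "payload": {
  "motion": [
    {"tx": 0,"ty": 0,"tz": 0,"rx": 0,"ry": 0,"rz": 0,"gripper": -1},
    {"tx": 0,"ty": 0,"tz": 0,"rx": 0,"ry": 0,"rz": 0,"gripper": -1},
    {"tx": 0,"ty": 0,"tz": 0,"rx": 0,"ry": 0,"rz": 0,"gripper": -1},
    {"tx": 0,"ty": 0,"tz": 0,"rx": 0,"ry": 0,"rz": 0,"gripper": -1},
    {"tx": 0,"ty": 0,"tz": -0.05,"rx": 0,"ry": 0,"rz": 0,"gripper": -1},
    {"tx": 0,"ty": 0,"tz": -0.1,"rx": 0,"ry": 0,"rz": 0,"gripper": -1},
    {"tx": 0,"ty": 0,"tz": -0.1,"rx": 0,"ry": 0,"rz": 0,"gripper": -1},
    {"tx": 0,"ty": 0,"tz": -0.11,"rx": 0,"ry": 0,"rz": 0,"gripper": -1},
    {"tx": 0,"ty": 0,"tz": 0,"rx": 0,"ry": 0,"rz": -0.334,"gripper": -1},
    {"tx": 0,"ty": 0,"tz": 0,"rx": 0,"ry": 0,"rz": -0.334,"gripper": -1},
    {"tx": 0,"ty": 0,"tz": 0,"rx": 0,"ry": 0,"rz": -0.334,"gripper": -1},
    {"tx": 0,"ty": 0,"tz": 0,"rx": 0,"ry": 0,"rz": -0.334,"gripper": -1}
  ]
}}

```text
time_s: 8.4
ee_pos: [634.4, -85.2, 201.0]
ee_rot: [180.0, 0.0, 34.4]
force: [-0.5, 0.4, 0.1]
gripper_width: 91.6
gripper_force: 0.0
```

Emit:
{"api": "send_rows", "payload": {
  "motion": [
    {"tx": 0,"ty": 0,"tz": 0,"rx": 0,"ry": 0,"rz": -0.334,"gripper": -1},
    {"tx": 0,"ty": 0,"tz": 0,"rx": 0,"ry": 0,"rz": -0.334,"gripper": -1},
    {"tx": 0,"ty": 0,"tz": 0,"rx": 0,"ry": 0,"rz": -0.334,"gripper": -1},
    {"tx": 0,"ty": 0,"tz": 0,"rx": 0,"ry": 0,"rz": -0.334,"gripper": -1},
    {"tx": 0,"ty": 0,"tz": 0,"rx": 0,"ry": 0,"rz": -0.334,"gripper": -1},
    {"tx": 0,"ty": 0,"tz": 0,"rx": 0,"ry": 0,"rz": -0.334,"gripper": -1},
    {"tx": 0,"ty": 0,"tz": 0,"rx": 0,"ry": 0,"rz": -0.334,"gripper": -1},
    {"tx": 0,"ty": 0,"tz": 0,"rx": 0,"ry": 0,"rz": -0.334,"gripper": -1},
    {"tx": 0,"ty": 0,"tz": 0,"rx": 0,"ry": 0,"rz": -0.334,"gripper": -1},
    {"tx": 0,"ty": 0,"tz": 0,"rx": 0,"ry": 0,"rz": -0.334,"gripper": -1},
    {"tx": 0,"ty": 0,"tz": 0,"rx": 0,"ry": 0,"rz": -0.334,"gripper": -1},
    {"tx": 0,"ty": 0,"tz": 0,"rx": 0,"ry": 0,"rz": -0.334,"gripper": -1}
  ]
}}

```text
time_s: 9.9
ee_pos: [634.4, -85.2, 200.9]
ee_rot: [-180.0, -0.0, 154.7]
force: [0.6, 0.0, 0.1]
gripper_width: 91.5
gripper_force: 0.0
```

```bash
python3 go.py 548 363 210 164.5
```

```text
t 9.9 at [634.4 -85.2 200.9] [-180.     -0.    154.65] w 91.5
turn rows 1 rz -0.3282
total [ 0.4061  0.8177 -0.0182]  rows 9 each [ 0.0451  0.0909 -0.002 ]
```

Emit:
{"api": "send_rows", "payload": {
  "motion": [
    {"tx": 0,"ty": 0,"tz": 0,"rx": 0,"ry": 0,"rz": -0.3282,"gripper": -1},
    {"tx": 0.045,"ty": 0.091,"tz": -0.002,"rx": 0,"ry": 0,"rz": 0,"gripper": -1},
    {"tx": 0.045,"ty": 0.091,"tz": -0.002,"rx": 0,"ry": 0,"rz": 0,"gripper": -1},
    {"tx": 0.045,"ty": 0.091,"tz": -0.002,"rx": 0,"ry": 0,"rz": 0,"gripper": -1},
    {"tx": 0.045,"ty": 0.091,"tz": -0.002,"rx": 0,"ry": 0,"rz": 0,"gripper": -1},
    {"tx": 0.045,"ty": 0.091,"tz": -0.002,"rx": 0,"ry": 0,"rz": 0,"gripper": -1},
    {"tx": 0.045,"ty": 0.091,"tz": -0.002,"rx": 0,"ry": 0,"rz": 0,"gripper": -1},
    {"tx": 0.045,"ty": 0.091,"tz": -0.002,"rx": 0,"ry": 0,"rz": 0,"gripper": -1},
    {"tx": 0.045,"ty": 0.091,"tz": -0.002,"rx": 0,"ry": 0,"rz": 0,"gripper": -1},
    {"tx": 0.045,"ty": 0.091,"tz": -0.002,"rx": 0,"ry": 0,"rz": 0,"gripper": -1},
    {"tx": 0,"ty": 0,"tz": 0,"rx": 0,"ry": 0,"rz": 0,"gripper": -1},
    {"tx": 0,"ty": 0,"tz": 0,"rx": 0,"ry": 0,"rz": 0,"gripper": -1}
  ]
}}

```text
time_s: 11.4
ee_pos: [551.3, 363.6, 209.7]
ee_rot: [-179.9, 0.0, 164.2]
force: [1.3, -0.3, 0.6]
gripper_width: 91.2
gripper_force: 0.0
```

```bash
python3 - <<'E'
from h import *
v=grab("wrist","w4"); s=env.state(); print(s["time_s"],s["ee_pos"],s["ee_rot"])
print(proj(v,(471,384,34)))
h=cv2.cvtColor(v["f"],cv2.COLOR_RGB2HSV).astype(int)
for n,m,z in [("box",(abs(h[...,0]-12)<8)&(h[...,1]>150)&(h[...,2]>90),34),("label",(h[...,1]<70)&(h[...,2]>150),34)]:
    m=m.astype(np.uint8); m[:30]=0; m[262:]=0
    m[:,:200]=0;m[:,450:]=0
    cs,_=cv2.findContours(m,0,1); c=max(cs,key=cv2.contourArea); print(n,cv2.boundingRect(c),cv2.minAreaRect(ray(v,c[:,0],z).astype(np.float32)))
E
```

```text
11.45 [551.4609156  363.07123536 209.81256717] [-1.79954076e+02  3.35706298e-03  1.64136775e+02]
[[322.87291128 112.20031523]]
box (300, 56, 45, 70) ((446.1007385253906, 378.85906982421875), (28.13345718383789, 61.3240966796875), 42.72591781616211)
label (310, 72, 30, 80) ((471.61041259765625, 385.39984130859375), (22.814735412597656, 60.318565368652344), 74.5785903930664)
```

View pics/w4.png

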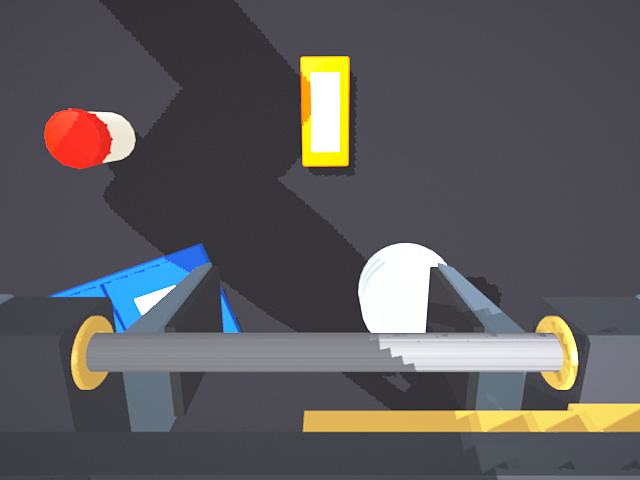

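Wrist view: slide box at (325,111), label centred on it; red pot upper left, dishes at (405,290). Box centre is about (471.6,385.3), long axis -15.4°, which agrees with the top view.

```bash
python3 go.py 471.6 385.3 9 164.6
```

```text
t 11.45 at [551.5 363.1 209.8] [-179.95    0.    164.14] w 91.0
turn rows 1 rz -0.0154
total [1.658e-01 4.000e-04 4.016e-01]  rows 4 each [4.140e-02 1.000e-04 1.004e-01]
```

Emit:
{"api": "send_rows", "payload": {
  "motion": [
    {"tx": 0,"ty": 0,"tz": 0,"rx": 0,"ry": 0,"rz": -0.015,"gripper": -1},
    {"tx": 0.083,"ty": 0,"tz": 0,"rx": 0,"ry": 0,"rz": 0,"gripper": -1},
    {"tx": 0.083,"ty": 0,"tz": 0,"rx": 0,"ry": 0,"rz": 0,"gripper": -1},
    {"tx": 0,"ty": 0,"tz": 0.1,"rx": 0,"ry": 0,"rz": 0,"gripper": -1},
    {"tx": 0,"ty": 0,"tz": 0.1,"rx": 0,"ry": 0,"rz": 0,"gripper": -1},
    {"tx": 0,"ty": 0,"tz": 0.1,"rx": 0,"ry": 0,"rz": 0,"gripper": -1},
    {"tx": 0,"ty": 0,"tz": 0.07,"rx": 0,"ry": 0,"rz": 0,"gripper": -1},
    {"tx": 0,"ty": 0,"tz": 0.03,"rx": 0,"ry": 0,"rz": 0,"gripper": -1},
    {"tx": 0,"ty": 0,"tz": 0,"rx": 0,"ry": 0,"rz": 0,"gripper": -1},
    {"tx": 0,"ty": 0,"tz": 0,"rx": 0,"ry": 0,"rz": 0,"gripper": -1}
  ]
}}

```text
time_s: 12.7
ee_pos: [472.6, 386.6, 11.6]
ee_rot: [179.9, 0.1, 164.6]
force: [0.4, -0.3, 1.1]
gripper_width: 91.4
gripper_force: 0.0
```

```bash
python3 go.py 471.6 385.3 9 164.6
```

```text
t 12.7 at [472.6 386.6  11.6] [1.7985e+02 1.2000e-01 1.6460e+02] w 91.4
turn rows 1 rz -0.0
total [ 0.0012 -0.0031  0.0053]  rows 1 each [ 0.0012 -0.0031  0.0053]
```

Correct by the last 1–2 mm, close, wait, lift.

Emit:
{"api": "send_rows", "payload": {
  "motion": [
    {"tx": 0.001,"ty": -0.002,"tz": 0.004,"rx": 0,"ry": 0,"rz": 0,"gripper": -1},
    {"tx": 0,"ty": 0,"tz": 0,"rx": 0,"ry": 0,"rz": 0,"gripper": 1},
    {"tx": 0,"ty": 0,"tz": 0,"rx": 0,"ry": 0,"rz": 0,"gripper": 1},
    {"tx": 0,"ty": 0,"tz": 0,"rx": 0,"ry": 0,"rz": 0,"gripper": 1},
    {"tx": 0,"ty": 0,"tz": 0,"rx": 0,"ry": 0,"rz": 0,"gripper": 1},
    {"tx": 0,"ty": 0,"tz": 0,"rx": 0,"ry": 0,"rz": 0,"gripper": 1},
    {"tx": 0,"ty": 0,"tz": 0,"rx": 0,"ry": 0,"rz": 0,"gripper": 1},
    {"tx": 0,"ty": 0,"tz": 0,"rx": 0,"ry": 0,"rz": 0,"gripper": 1},
    {"tx": 0,"ty": 0,"tz": 0,"rx": 0,"ry": 0,"rz": 0,"gripper": 1}
  ],
  "grip_force": 15
}}

```text
time_s: 13.82
ee_pos: [470.6, 385.2, 7.9]
ee_rot: [-180.0, 0.0, 164.6]
force: [-0.6, 0.5, 0.4]
gripper_width: 38.3
gripper_force: 15.0
```

Emit:
{"api": "send_rows", "payload": {
  "motion": [
    {"tx": 0,"ty": 0,"tz": -0.05,"rx": 0,"ry": 0,"rz": 0,"gripper": 1},
    {"tx": 0,"ty": 0,"tz": -0.1,"rx": 0,"ry": 0,"rz": 0,"gripper": 1},
    {"tx": 0,"ty": 0,"tz": -0.1,"rx": 0,"ry": 0,"rz": 0,"gripper": 1},
    {"tx": 0,"ty": 0,"tz": -0.1,"rx": 0,"ry": 0,"rz": 0,"gripper": 1},
    {"tx": 0,"ty": 0,"tz": 0,"rx": 0,"ry": 0,"rz": -0.317,"gripper": 1},
    {"tx": 0,"ty": 0,"tz": 0,"rx": 0,"ry": 0,"rz": 0,"gripper": 1}
  ]
}}

```text
time_s: 14.58
ee_pos: [470.4, 384.9, 183.1]
ee_rot: [-180.0, 0.0, 174.0]
force: [-0.4, -0.7, -0.8]
gripper_width: 37.8
gripper_force: 15.0
```

```bash
python3 go.py 624 -189.3 180 174.1
```

```text
t 14.57 at [470.4 384.9 183.1] [-179.99    0.    174.02] w 37.8
turn rows 1 rz -0.0026
total [-0.4237 -1.1108  0.0062]  rows 11 each [-0.0385 -0.101   0.0006]
```

Emit:
{"api": "send_rows", "payload": {
  "motion": [
    {"tx": -0.0385,"ty": -0.101,"tz": 0,"rx": 0,"ry": 0,"rz": 0,"gripper": 1},
    {"tx": -0.0385,"ty": -0.101,"tz": 0,"rx": 0,"ry": 0,"rz": 0,"gripper": 1},
    {"tx": -0.0385,"ty": -0.101,"tz": 0,"rx": 0,"ry": 0,"rz": 0,"gripper": 1},
    {"tx": -0.0385,"ty": -0.101,"tz": 0,"rx": 0,"ry": 0,"rz": 0,"gripper": 1},
    {"tx": -0.0385,"ty": -0.101,"tz": 0,"rx": 0,"ry": 0,"rz": 0,"gripper": 1},
    {"tx": -0.0385,"ty": -0.101,"tz": 0,"rx": 0,"ry": 0,"rz": 0,"gripper": 1},
    {"tx": -0.0385,"ty": -0.101,"tz": 0,"rx": 0,"ry": 0,"rz": 0,"gripper": 1},
    {"tx": -0.0385,"ty": -0.101,"tz": 0,"rx": 0,"ry": 0,"rz": 0,"gripper": 1},
    {"tx": -0.0385,"ty": -0.101,"tz": 0,"rx": 0,"ry": 0,"rz": 0,"gripper": 1},
    {"tx": -0.0385,"ty": -0.101,"tz": 0,"rx": 0,"ry": 0,"rz": 0,"gripper": 1},
    {"tx": -0.0385,"ty": -0.101,"tz": 0,"rx": 0,"ry": 0,"rz": 0,"gripper": 1},
    {"tx": 0,"ty": 0,"tz": 0,"rx": 0,"ry": 0,"rz": 0,"gripper": 1}
  ]
}}

```text
time_s: 16.08
ee_pos: [624.2, -192.7, 180.9]
ee_rot: [-180.0, -0.1, 173.7]
force: [0.3, 1.2, 0.2]
gripper_width: 37.6
gripper_force: 15.0
```

```bash
python3 go.py 623.3 -189.3 30 174.1; python3 -c "
from h import *
grab('top','top1')"
```

```text
t 16.07 at [ 624.2 -192.7  180.9] [-1.7997e+02 -1.4000e-01  1.7372e+02] w 37.6
turn rows 1 rz -0.0127
total [0.0024 0.0065 0.3017]  rows 3 each [0.0008 0.0022 0.1006]
```

View pics/top1.png

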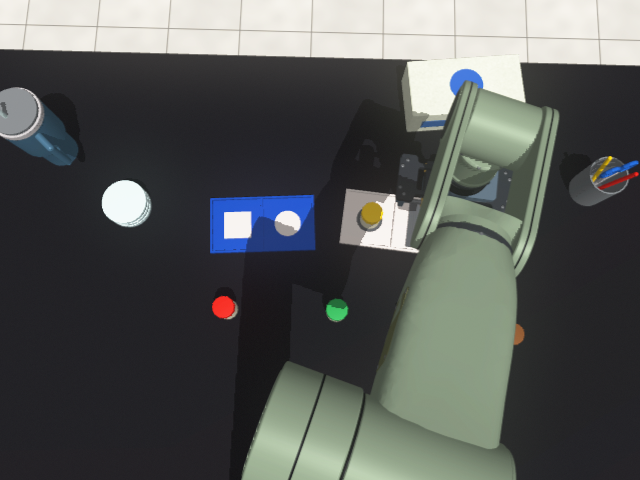

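The yellow pot stands at (372,213), on the white tray's round mark. The arm is over the oblong bay. Descending with a small correction.

Emit:
{"api": "send_rows", "payload": {
  "motion": [
    {"tx": 0.0025,"ty": 0.0045,"tz": 0.08,"rx": 0,"ry": 0,"rz": -0.008,"gripper": 1},
    {"tx": 0,"ty": 0,"tz": 0.1,"rx": 0,"ry": 0,"rz": 0,"gripper": 1},
    {"tx": 0,"ty": 0,"tz": 0.08,"rx": 0,"ry": 0,"rz": 0,"gripper": 1},
    {"tx": 0,"ty": 0,"tz": 0.04,"rx": 0,"ry": 0,"rz": 0,"gripper": 1},
    {"tx": 0,"ty": 0,"tz": 0,"rx": 0,"ry": 0,"rz": 0,"gripper": 1},
    {"tx": 0,"ty": 0,"tz": 0,"rx": 0,"ry": 0,"rz": 0,"gripper": 1}
  ]
}}

```text
time_s: 16.88
ee_pos: [624.0, -186.0, 33.9]
ee_rot: [-180.0, 0.1, 174.4]
force: [0.7, 0.1, -1.6]
gripper_width: 37.6
gripper_force: 15.0
```

```bash
python3 go.py 623.3 -189.3 12.3 174.1
```

```text
t 16.88 at [ 624.  -186.    33.9] [-1.7999e+02  7.0000e-02  1.7438e+02] w 37.6
turn rows 1 rz 0.0095
total [ 0.0007 -0.0066  0.0432]  rows 1 each [ 0.0007 -0.0066  0.0432]
```

Emit:
{"api": "send_rows", "payload": {
  "motion": [
    {"tx": 0.001,"ty": -0.0066,"tz": 0.018,"rx": 0,"ry": 0,"rz": 0.008,"gripper": 1},
    {"tx": 0,"ty": 0,"tz": 0.01,"rx": 0,"ry": 0,"rz": 0,"gripper": 1},
    {"tx": 0,"ty": 0,"tz": 0,"rx": 0,"ry": 0,"rz": 0,"gripper": 1},
    {"tx": 0,"ty": 0,"tz": 0,"rx": 0,"ry": 0,"rz": 0,"gripper": 1},
    {"tx": 0,"ty": 0,"tz": 0,"rx": 0,"ry": 0,"rz": 0,"gripper": 1}
  ]
}}

```text
time_s: 17.5
ee_pos: [622.8, -190.0, 19.2]
ee_rot: [-180.0, 0.0, 174.1]
force: [0.5, 0.6, -1.5]
gripper_width: 38.2
gripper_force: 15.0
```

```bash
python3 go.py 623.3 -189.3 12.3 174.1
```

```text
t 17.5 at [ 622.8 -190.    19.2] [-1.7999e+02  3.0000e-02  1.7413e+02] w 38.2
turn rows 1 rz 0.0009
total [-0.0009  0.0015  0.0137]  rows 1 each [-0.0009  0.0015  0.0137]
```

Emit:
{"api": "send_rows", "payload": {
  "motion": [
    {"tx": 0,"ty": 0.001,"tz": 0.008,"rx": 0,"ry": 0,"rz": 0,"gripper": 1},
    {"tx": 0,"ty": 0,"tz": 0.006,"rx": 0,"ry": 0,"rz": 0,"gripper": 1},
    {"tx": 0,"ty": 0,"tz": 0,"rx": 0,"ry": 0,"rz": 0,"gripper": 1},
    {"tx": 0,"ty": 0,"tz": 0,"rx": 0,"ry": 0,"rz": 0,"gripper": 1},
    {"tx": 0,"ty": 0,"tz": 0,"rx": 0,"ry": 0,"rz": 0,"gripper": 1}
  ]
}}

```text
time_s: 18.12
ee_pos: [622.6, -189.5, 11.8]
ee_rot: [-180.0, -0.0, 174.1]
force: [-0.3, -0.3, 0.8]
gripper_width: 37.8
gripper_force: 15.0
```

Emit:
{"api": "send_rows", "payload": {
  "motion": [
    {"tx": 0,"ty": 0,"tz": 0,"rx": 0,"ry": 0,"rz": 0,"gripper": -0.3},
    {"tx": 0,"ty": 0,"tz": 0,"rx": 0,"ry": 0,"rz": 0,"gripper": -0.3},
    {"tx": 0,"ty": 0,"tz": 0,"rx": 0,"ry": 0,"rz": 0,"gripper": -0.3},
    {"tx": 0,"ty": 0,"tz": -0.05,"rx": 0,"ry": 0,"rz": 0,"gripper": -0.3},
    {"tx": 0,"ty": 0,"tz": -0.1,"rx": 0,"ry": 0,"rz": 0,"gripper": -1},
    {"tx": 0,"ty": 0,"tz": -0.12,"rx": 0,"ry": 0,"rz": 0,"gripper": -1},
    {"tx": 0,"ty": 0,"tz": -0.12,"rx": 0,"ry": 0,"rz": 0,"gripper": -1},
    {"tx": 0,"ty": 0,"tz": 0,"rx": 0,"ry": 0,"rz": 0,"gripper": -1}
  ]
}}

```text
time_s: 19.12
ee_pos: [625.5, -190.4, 213.5]
ee_rot: [-179.8, 0.7, 174.1]
force: [-1.3, -0.7, -0.7]
gripper_width: 90.7
gripper_force: 0.0
```

```bash
python3 go.py 519 191 207 174.1
```

```text
t 19.12 at [ 625.5 -190.4  213.5] [-179.84    0.71  174.13] w 90.7
turn rows 1 rz 0.0011
total [0.2902 0.7368 0.013 ]  rows 8 each [0.0363 0.0921 0.0016]
```

Emit:
{"api": "send_rows", "payload": {
  "motion": [
    {"tx": 0.036,"ty": 0.092,"tz": 0,"rx": 0,"ry": 0,"rz": 0,"gripper": -1},
    {"tx": 0.036,"ty": 0.092,"tz": 0,"rx": 0,"ry": 0,"rz": 0,"gripper": -1},
    {"tx": 0.036,"ty": 0.092,"tz": 0,"rx": 0,"ry": 0,"rz": 0,"gripper": -1},
    {"tx": 0.036,"ty": 0.092,"tz": 0,"rx": 0,"ry": 0,"rz": 0,"gripper": -1},
    {"tx": 0.036,"ty": 0.092,"tz": 0,"rx": 0,"ry": 0,"rz": 0,"gripper": -1},
    {"tx": 0.036,"ty": 0.092,"tz": 0,"rx": 0,"ry": 0,"rz": 0,"gripper": -1},
    {"tx": 0.036,"ty": 0.092,"tz": 0,"rx": 0,"ry": 0,"rz": 0,"gripper": -1},
    {"tx": 0.036,"ty": 0.092,"tz": 0,"rx": 0,"ry": 0,"rz": 0,"gripper": -1},
    {"tx": 0,"ty": 0,"tz": 0,"rx": 0,"ry": 0,"rz": 0,"gripper": -1},
    {"tx": 0,"ty": 0,"tz": 0,"rx": 0,"ry": 0,"rz": 0,"gripper": -1},
    {"tx": 0,"ty": 0,"tz": 0,"rx": 0,"ry": 0,"rz": 0,"gripper": -1}
  ]
}}

```text
time_s: 20.5
ee_pos: [517.2, 190.2, 206.6]
ee_rot: [-180.0, -0.0, 174.0]
force: [0.7, 0.4, 0.1]
gripper_width: 91.3
gripper_force: 0.0
```

```bash
cat > cap.py <<'E'
from h import *
v=grab("wrist"); print(proj(v,(439,199,60)))
h=cv2.cvtColor(v["f"],cv2.COLOR_RGB2HSV).astype(int)
m=(((h[...,0]<6)|(h[...,0]>174))&(h[...,1]>150)&(h[...,2]>80)).astype(np.uint8); m[262:]=0
cs,_=cv2.findContours(m,0,1); c=max(cs,key=cv2.contourArea); print(cv2.boundingRect(c),cv2.minEnclosingCircle(ray(v,c[:,0],61).astype(np.float32)))
E
python3 cap.py; python3 go.py 439 199 16 174.1; python3 -c "
from h import *
grab('top','top2')"
```

```text
[[326.66061421 117.60093148]]
(297, 86, 60, 63) ((438.9910583496094, 199.0564727783203), 22.133281707763672)
t 20.55 at [517.3 190.1 206.7] [-1.7997e+02 -1.0000e-02  1.7403e+02] w 91.0
turn rows 1 rz -0.0024
total [0.1576 0.0015 0.3814]  rows 4 each [0.0394 0.0004 0.0954]
```

View pics/top2.png

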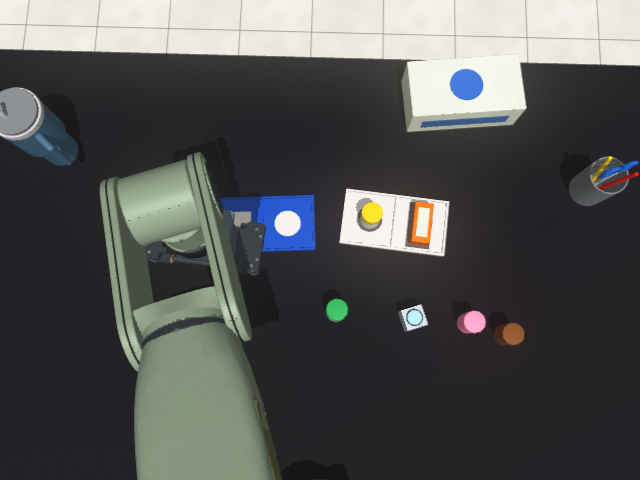

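The yellow pot (372,213) and slide box (422,223) both sit well on their marks. The red pot is at (439,199). Grasping it now.

Emit:
{"api": "send_rows", "payload": {
  "motion": [
    {"tx": 0.079,"ty": 0.001,"tz": 0,"rx": 0,"ry": 0,"rz": 0,"gripper": -1},
    {"tx": 0.079,"ty": 0,"tz": 0,"rx": 0,"ry": 0,"rz": 0,"gripper": -1},
    {"tx": 0,"ty": 0,"tz": 0.09,"rx": 0,"ry": 0,"rz": 0,"gripper": -1},
    {"tx": 0,"ty": 0,"tz": 0.1,"rx": 0,"ry": 0,"rz": 0,"gripper": -1},
    {"tx": 0,"ty": 0,"tz": 0.1,"rx": 0,"ry": 0,"rz": 0,"gripper": -1},
    {"tx": 0,"ty": 0,"tz": 0.06,"rx": 0,"ry": 0,"rz": 0,"gripper": -1},
    {"tx": 0,"ty": 0,"tz": 0.03,"rx": 0,"ry": 0,"rz": 0,"gripper": -1},
    {"tx": 0,"ty": 0,"tz": 0,"rx": 0,"ry": 0,"rz": 0,"gripper": -1},
    {"tx": 0,"ty": 0,"tz": 0,"rx": 0,"ry": 0,"rz": 0,"gripper": -1}
  ]
}}

```text
time_s: 21.72
ee_pos: [439.3, 199.8, 17.6]
ee_rot: [180.0, 0.1, 174.1]
force: [-0.7, 0.7, 0.5]
gripper_width: 90.7
gripper_force: 0.0
```

Emit:
{"api": "send_rows", "payload": {
  "motion": [
    {"tx": 0,"ty": 0,"tz": 0,"rx": 0,"ry": 0,"rz": 0,"gripper": 1},
    {"tx": 0,"ty": 0,"tz": 0,"rx": 0,"ry": 0,"rz": 0,"gripper": 1},
    {"tx": 0,"ty": 0,"tz": 0,"rx": 0,"ry": 0,"rz": 0,"gripper": 1},
    {"tx": 0,"ty": 0,"tz": 0,"rx": 0,"ry": 0,"rz": 0,"gripper": 1},
    {"tx": 0,"ty": 0,"tz": 0,"rx": 0,"ry": 0,"rz": 0,"gripper": 1},
    {"tx": 0,"ty": 0,"tz": 0,"rx": 0,"ry": 0,"rz": 0,"gripper": 1},
    {"tx": 0,"ty": 0,"tz": 0,"rx": 0,"ry": 0,"rz": 0,"gripper": 1},
    {"tx": 0,"ty": 0,"tz": 0,"rx": 0,"ry": 0,"rz": 0,"gripper": 1}
  ],
  "grip_force": 15
}}

```text
time_s: 22.72
ee_pos: [438.5, 200.0, 16.9]
ee_rot: [-180.0, 0.0, 174.1]
force: [-0.3, 0.6, 0.7]
gripper_width: 42.0
gripper_force: 15.0
```

Emit:
{"api": "send_rows", "payload": {
  "motion": [
    {"tx": 0,"ty": 0,"tz": -0.06,"rx": 0,"ry": 0,"rz": 0,"gripper": 1},
    {"tx": 0,"ty": 0,"tz": -0.1,"rx": 0,"ry": 0,"rz": 0,"gripper": 1},
    {"tx": 0,"ty": 0,"tz": -0.1,"rx": 0,"ry": 0,"rz": 0,"gripper": 1},
    {"tx": 0,"ty": 0,"tz": -0.1,"rx": 0,"ry": 0,"rz": 0,"gripper": 1},
    {"tx": 0,"ty": 0,"tz": 0,"rx": 0,"ry": 0,"rz": 0,"gripper": 1},
    {"tx": 0,"ty": 0,"tz": 0,"rx": 0,"ry": 0,"rz": 0,"gripper": 1}
  ]
}}

```text
time_s: 23.48
ee_pos: [437.7, 199.5, 195.9]
ee_rot: [-179.9, -0.1, 174.1]
force: [0.6, -0.8, -0.7]
gripper_width: 41.8
gripper_force: 15.0
```

```bash
python3 go.py 701 77 195 174
```

```text
t 23.48 at [437.7 199.5 195.9] [-1.7994e+02 -9.0000e-02  1.7413e+02] w 41.8
turn rows 1 rz 0.0044
total [-0.5494 -0.1887  0.0018]  rows 6 each [-0.0916 -0.0314  0.0003]
```

Emit:
{"api": "send_rows", "payload": {
  "motion": [
    {"tx": -0.0916,"ty": -0.0314,"tz": 0,"rx": 0,"ry": 0,"rz": 0,"gripper": 1},
    {"tx": -0.0916,"ty": -0.0314,"tz": 0,"rx": 0,"ry": 0,"rz": 0,"gripper": 1},
    {"tx": -0.0916,"ty": -0.0314,"tz": 0,"rx": 0,"ry": 0,"rz": 0,"gripper": 1},
    {"tx": -0.0916,"ty": -0.0314,"tz": 0,"rx": 0,"ry": 0,"rz": 0,"gripper": 1},
    {"tx": -0.0916,"ty": -0.0314,"tz": 0,"rx": 0,"ry": 0,"rz": 0,"gripper": 1},
    {"tx": -0.0916,"ty": -0.0314,"tz": 0,"rx": 0,"ry": 0,"rz": 0,"gripper": 1},
    {"tx": 0,"ty": 0,"tz": 0,"rx": 0,"ry": 0,"rz": 0,"gripper": 1},
    {"tx": 0,"ty": 0,"tz": 0,"rx": 0,"ry": 0,"rz": 0,"gripper": 1},
    {"tx": 0,"ty": 0,"tz": 0,"rx": 0,"ry": 0,"rz": 0,"gripper": 1}
  ]
}}

```text
time_s: 24.6
ee_pos: [701.0, 78.8, 196.3]
ee_rot: [-180.0, -0.1, 174.2]
force: [-0.4, -0.4, -0.0]
gripper_width: 41.6
gripper_force: 15.0
```

```bash
python3 - <<'E'
from wm import *
v=grab("wrist","w5")
try: marks(v,[(621.2,85.3),(614.5,189.2)],False)
except Exception as e: print(e)
E
python3 go.py 621 85.5 50 174
```

```text
[ 290   82   66   68 3466] ((620.9326171875, 84.43698120117188), (53.966548919677734, 54.07823944091797), 38.80592346191406) ((620.8214111328125, 84.51588439941406), 27.28795051574707)
[ 410   53   74   83 4964] ((614.3778686523438, 188.46531677246094), (56.47683334350586, 56.65857696533203), 3.5224244594573975) ((614.4169311523438, 188.51438903808594), 39.39781951904297)
t 24.65 at [701.2  78.8 196.8] [-1.7999e+02 -5.0000e-02  1.7419e+02] w 41.5
turn rows 1 rz 0.0062
total [ 0.1608 -0.0035  0.2936]  rows 4 each [ 0.0402 -0.0009  0.0734]
```

View pics/w5.png

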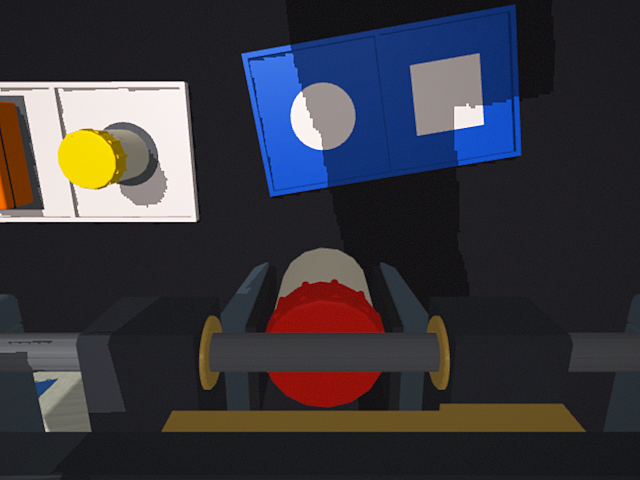

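Wrist view: held red pot at (325,330). The blue tray's round mark is at (323,116) and its square at (447,95), i.e. at (621,84.8) and (614.4,188.7), with the tray turned 3.5°.

Emit:
{"api": "send_rows", "payload": {
  "motion": [
    {"tx": 0.08,"ty": -0.001,"tz": 0,"rx": 0,"ry": 0,"rz": 0,"gripper": 1},
    {"tx": 0.08,"ty": -0.001,"tz": 0,"rx": 0,"ry": 0,"rz": 0,"gripper": 1},
    {"tx": 0,"ty": 0,"tz": 0.1,"rx": 0,"ry": 0,"rz": 0,"gripper": 1},
    {"tx": 0,"ty": 0,"tz": 0.1,"rx": 0,"ry": 0,"rz": 0,"gripper": 1},
    {"tx": 0,"ty": 0,"tz": 0.08,"rx": 0,"ry": 0,"rz": 0,"gripper": 1},
    {"tx": 0,"ty": 0,"tz": 0.04,"rx": 0,"ry": 0,"rz": 0,"gripper": 1},
    {"tx": 0,"ty": 0,"tz": 0,"rx": 0,"ry": 0,"rz": 0,"gripper": 1},
    {"tx": 0,"ty": 0,"tz": 0,"rx": 0,"ry": 0,"rz": 0,"gripper": 1},
    {"tx": 0,"ty": 0,"tz": 0,"rx": 0,"ry": 0,"rz": 0,"gripper": 1}
  ]
}}

```text
time_s: 25.78
ee_pos: [623.4, 85.5, 38.6]
ee_rot: [180.0, 0.2, 174.1]
force: [0.3, 0.6, -1.1]
gripper_width: 41.9
gripper_force: 15.0
```

```bash
python3 go.py 620.8 84.8 21.2 174
```

```text
t 25.77 at [623.4  85.5  38.6] [1.7997e+02 1.7000e-01 1.7414e+02] w 41.9
turn rows 1 rz 0.0048
total [ 0.0051 -0.002   0.0348]  rows 1 each [ 0.0051 -0.002   0.0348]
```

Emit:
{"api": "send_rows", "payload": {
  "motion": [
    {"tx": 0.003,"ty": -0.001,"tz": 0.018,"rx": 0,"ry": 0,"rz": 0,"gripper": 1},
    {"tx": 0,"ty": 0,"tz": 0.009,"rx": 0,"ry": 0,"rz": 0,"gripper": 1},
    {"tx": 0,"ty": 0,"tz": 0,"rx": 0,"ry": 0,"rz": 0,"gripper": 1},
    {"tx": 0,"ty": 0,"tz": 0,"rx": 0,"ry": 0,"rz": 0,"gripper": 1},
    {"tx": 0,"ty": 0,"tz": 0,"rx": 0,"ry": 0,"rz": 0,"gripper": 1}
  ]
}}

```text
time_s: 26.4
ee_pos: [621.2, 85.0, 23.6]
ee_rot: [-180.0, 0.0, 174.1]
force: [0.3, 0.0, -0.3]
gripper_width: 41.7
gripper_force: 15.0
```

```bash
python3 go.py 620.8 84.8 21.2 174
```

```text
t 26.4 at [621.2  85.   23.6] [-1.8000e+02  2.0000e-02  1.7413e+02] w 41.7
turn rows 1 rz 0.0044
total [ 0.0007 -0.0004  0.0047]  rows 1 each [ 0.0007 -0.0004  0.0047]
```

Emit:
{"api": "send_rows", "payload": {
  "motion": [
    {"tx": 0,"ty": 0,"tz": 0.0045,"rx": 0,"ry": 0,"rz": 0,"gripper": 1},
    {"tx": 0,"ty": 0,"tz": 0,"rx": 0,"ry": 0,"rz": 0,"gripper": 1},
    {"tx": 0,"ty": 0,"tz": 0,"rx": 0,"ry": 0,"rz": 0,"gripper": -1},
    {"tx": 0,"ty": 0,"tz": 0,"rx": 0,"ry": 0,"rz": 0,"gripper": -1},
    {"tx": 0,"ty": 0,"tz": 0,"rx": 0,"ry": 0,"rz": 0,"gripper": -1},
    {"tx": 0,"ty": 0,"tz": 0,"rx": 0,"ry": 0,"rz": 0,"gripper": -1},
    {"tx": 0,"ty": 0,"tz": -0.05,"rx": 0,"ry": 0,"rz": 0,"gripper": -1},
    {"tx": 0,"ty": 0,"tz": -0.1,"rx": 0,"ry": 0,"rz": 0,"gripper": -1},
    {"tx": 0,"ty": 0,"tz": -0.1,"rx": 0,"ry": 0,"rz": 0,"gripper": -1},
    {"tx": 0,"ty": 0,"tz": -0.1,"rx": 0,"ry": 0,"rz": 0,"gripper": -1},
    {"tx": 0,"ty": 0,"tz": 0,"rx": 0,"ry": 0,"rz": 0,"gripper": -1}
  ]
}}

```text
time_s: 27.78
ee_pos: [623.5, 85.3, 201.3]
ee_rot: [179.9, 0.6, 174.1]
force: [0.2, -0.1, -0.1]
gripper_width: 91.4
gripper_force: 0.0
```

Emit:
{"api": "send_rows", "payload": {
  "motion": [
    {"tx": 0,"ty": 0,"tz": 0,"rx": 0,"ry": 0,"rz": 0.31,"gripper": -1},
    {"tx": 0,"ty": 0,"tz": 0,"rx": 0,"ry": 0,"rz": 0.31,"gripper": -1},
    {"tx": 0,"ty": 0,"tz": 0,"rx": 0,"ry": 0,"rz": 0.31,"gripper": -1},
    {"tx": 0,"ty": 0,"tz": 0,"rx": 0,"ry": 0,"rz": 0.31,"gripper": -1},
    {"tx": 0,"ty": 0,"tz": 0,"rx": 0,"ry": 0,"rz": 0.31,"gripper": -1},
    {"tx": 0,"ty": 0,"tz": 0,"rx": 0,"ry": 0,"rz": 0.31,"gripper": -1},
    {"tx": 0,"ty": 0,"tz": 0,"rx": 0,"ry": 0,"rz": 0.31,"gripper": -1},
    {"tx": 0,"ty": 0,"tz": 0,"rx": 0,"ry": 0,"rz": 0,"gripper": -1}
  ]
}}

```text
time_s: 28.78
ee_pos: [620.3, 84.9, 194.8]
ee_rot: [-179.9, -0.0, 109.1]
force: [0.4, 0.4, -0.5]
gripper_width: 91.5
gripper_force: 0.0
```

```bash
python3 go.py 456.5 -246 200 109
```

```text
t 28.77 at [620.3  84.9 194.8] [-1.7986e+02 -2.0000e-02  1.0914e+02] w 91.5
turn rows 1 rz 0.0047
total [-0.519  -0.5253 -0.0104]  rows 7 each [-0.0741 -0.075  -0.0015]
```

Emit:
{"api": "send_rows", "payload": {
  "motion": [
    {"tx": -0.074,"ty": -0.075,"tz": -0.002,"rx": 0,"ry": 0,"rz": 0,"gripper": -1},
    {"tx": -0.074,"ty": -0.075,"tz": -0.002,"rx": 0,"ry": 0,"rz": 0,"gripper": -1},
    {"tx": -0.074,"ty": -0.075,"tz": -0.002,"rx": 0,"ry": 0,"rz": 0,"gripper": -1},
    {"tx": -0.074,"ty": -0.075,"tz": -0.002,"rx": 0,"ry": 0,"rz": 0,"gripper": -1},
    {"tx": -0.074,"ty": -0.075,"tz": -0.002,"rx": 0,"ry": 0,"rz": 0,"gripper": -1},
    {"tx": -0.074,"ty": -0.075,"tz": 0,"rx": 0,"ry": 0,"rz": 0,"gripper": -1},
    {"tx": -0.074,"ty": -0.075,"tz": 0,"rx": 0,"ry": 0,"rz": 0,"gripper": -1},
    {"tx": 0,"ty": 0,"tz": 0,"rx": 0,"ry": 0,"rz": 0,"gripper": -1},
    {"tx": 0,"ty": 0,"tz": 0,"rx": 0,"ry": 0,"rz": 0,"gripper": -1},
    {"tx": 0,"ty": 0,"tz": 0,"rx": 0,"ry": 0,"rz": 0,"gripper": -1}
  ]
}}

```text
time_s: 30.02
ee_pos: [457.7, -244.3, 201.0]
ee_rot: [-180.0, -0.0, 109.2]
force: [0.5, 0.2, -0.8]
gripper_width: 91.2
gripper_force: 0.0
```

```bash
python3 - <<'E'
from h import *
v=grab("wrist","w6"); s=env.state(); print(s["time_s"],s["ee_pos"],s["ee_rot"],proj(v,(430.5,-170,42)))
E
```

```text
30.075 [ 457.82028576 -244.32177572  201.01739218] [-1.79997791e+02 -2.14410304e-02  1.09173585e+02] [[322.78654783 115.76613897]]
```

View pics/w6.png

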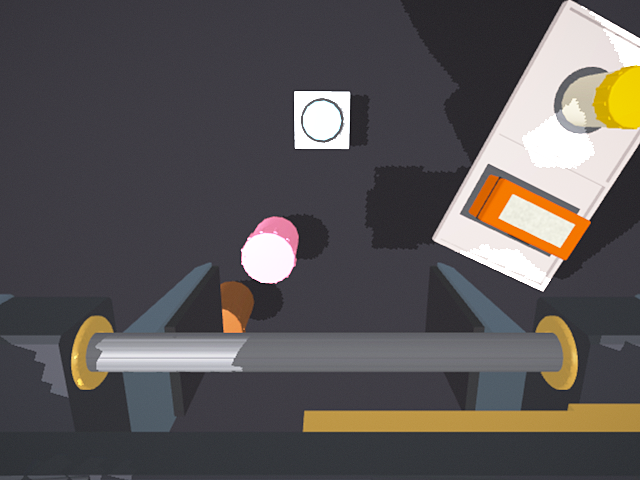

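The magnifier is at (322,120), squared to the tool. The pink pot at (270,250) lies clear of the finger line at the grasp.

```bash
python3 - <<'E'
from h import *
v=grab("wrist"); g=cv2.cvtColor(v["f"],cv2.COLOR_RGB2GRAY)
m=(g>140).astype(np.uint8); n,l,st,_=cv2.connectedComponentsWithStats(m); k=l[97,322]; print(st[k])
c,_=cv2.findContours((l==k).astype(np.uint8),0,1); print(cv2.minAreaRect(ray(v,max(c,key=len)[:,0],42).astype(np.float32)))
E
python3 go.py 431.5 -172.5 14 109
```

```text
[ 294   91   56   58 2985]
((430.5773010253906, -173.3062744140625), (42.40776443481445, 41.73352813720703), 19.164825439453125)
t 30.12 at [ 457.8 -244.4  201.1] [ 1.8000e+02 -1.0000e-02  1.0917e+02] w 91.6
turn rows 1 rz 0.0056
total [ 0.1531 -0.0029  0.3742]  rows 4 each [ 0.0383 -0.0007  0.0935]
```

Emit:
{"api": "send_rows", "payload": {
  "motion": [
    {"tx": 0.076,"ty": -0.002,"tz": 0,"rx": 0,"ry": 0,"rz": 0,"gripper": -1},
    {"tx": 0.076,"ty": -0.002,"tz": 0,"rx": 0,"ry": 0,"rz": 0,"gripper": -1},
    {"tx": 0,"ty": 0,"tz": 0.09,"rx": 0,"ry": 0,"rz": 0,"gripper": -1},
    {"tx": 0,"ty": 0,"tz": 0.1,"rx": 0,"ry": 0,"rz": 0,"gripper": -1},
    {"tx": 0,"ty": 0,"tz": 0.1,"rx": 0,"ry": 0,"rz": 0,"gripper": -1},
    {"tx": 0,"ty": 0,"tz": 0.05,"rx": 0,"ry": 0,"rz": 0,"gripper": -1},
    {"tx": 0,"ty": 0,"tz": 0.03,"rx": 0,"ry": 0,"rz": 0,"gripper": -1},
    {"tx": 0,"ty": 0,"tz": 0,"rx": 0,"ry": 0,"rz": 0,"gripper": -1},
    {"tx": 0,"ty": 0,"tz": 0,"rx": 0,"ry": 0,"rz": 0,"gripper": -1}
  ]
}}

```text
time_s: 31.25
ee_pos: [431.4, -174.2, 16.8]
ee_rot: [179.9, 0.1, 109.1]
force: [-0.0, -0.2, 0.6]
gripper_width: 91.4
gripper_force: 0.0
```

Emit:
{"api": "send_rows", "payload": {
  "motion": [
    {"tx": 0,"ty": 0,"tz": 0,"rx": 0,"ry": 0,"rz": 0,"gripper": 1},
    {"tx": 0,"ty": 0,"tz": 0,"rx": 0,"ry": 0,"rz": 0,"gripper": 1},
    {"tx": 0,"ty": 0,"tz": 0,"rx": 0,"ry": 0,"rz": 0,"gripper": 1},
    {"tx": 0,"ty": 0,"tz": 0,"rx": 0,"ry": 0,"rz": 0,"gripper": 1},
    {"tx": 0,"ty": 0,"tz": 0,"rx": 0,"ry": 0,"rz": 0,"gripper": 1},
    {"tx": 0,"ty": 0,"tz": 0,"rx": 0,"ry": 0,"rz": 0,"gripper": 1},
    {"tx": 0,"ty": 0,"tz": 0,"rx": 0,"ry": 0,"rz": 0,"gripper": 1},
    {"tx": 0,"ty": 0,"tz": 0,"rx": 0,"ry": 0,"rz": 0,"gripper": 1}
  ],
  "grip_force": 15
}}

```text
time_s: 32.25
ee_pos: [430.6, -174.3, 16.2]
ee_rot: [180.0, 0.0, 109.0]
force: [0.6, -1.4, 0.7]
gripper_width: 42.0
gripper_force: 15.0
```

Emit:
{"api": "send_rows", "payload": {
  "motion": [
    {"tx": 0,"ty": 0,"tz": -0.06,"rx": 0,"ry": 0,"rz": 0,"gripper": 1},
    {"tx": 0,"ty": 0,"tz": -0.1,"rx": 0,"ry": 0,"rz": 0,"gripper": 1},
    {"tx": 0,"ty": 0,"tz": -0.1,"rx": 0,"ry": 0,"rz": 0,"gripper": 1},
    {"tx": 0,"ty": 0,"tz": -0.1,"rx": 0,"ry": 0,"rz": 0,"gripper": 1},
    {"tx": 0,"ty": 0,"tz": 0,"rx": 0,"ry": 0,"rz": 0.261,"gripper": 1},
    {"tx": 0,"ty": 0,"tz": 0,"rx": 0,"ry": 0,"rz": 0.261,"gripper": 1},
    {"tx": 0,"ty": 0,"tz": 0,"rx": 0,"ry": 0,"rz": 0,"gripper": 1},
    {"tx": 0,"ty": 0,"tz": 0,"rx": 0,"ry": 0,"rz": 0,"gripper": 1}
  ]
}}

```text
time_s: 33.25
ee_pos: [430.4, -174.2, 195.9]
ee_rot: [-180.0, -0.0, 93.5]
force: [0.0, -0.6, 0.3]
gripper_width: 41.9
gripper_force: 15.0
```

```bash
python3 go.py 614.4 188.7 193 93.5
```

```text
t 33.25 at [ 430.4 -174.2  195.9] [-1.7997e+02 -1.0000e-02  9.3480e+01] w 41.9
turn rows 1 rz -0.0006
total [0.702  0.4116 0.0058]  rows 8 each [0.0878 0.0514 0.0007]
```

Emit:
{"api": "send_rows", "payload": {
  "motion": [
    {"tx": 0.0876,"ty": 0.0514,"tz": 0,"rx": 0,"ry": 0,"rz": 0,"gripper": 1},
    {"tx": 0.0876,"ty": 0.0514,"tz": 0,"rx": 0,"ry": 0,"rz": 0,"gripper": 1},
    {"tx": 0.0876,"ty": 0.0514,"tz": 0,"rx": 0,"ry": 0,"rz": 0,"gripper": 1},
    {"tx": 0.0876,"ty": 0.0514,"tz": 0,"rx": 0,"ry": 0,"rz": 0,"gripper": 1},
    {"tx": 0.0876,"ty": 0.0514,"tz": 0,"rx": 0,"ry": 0,"rz": 0,"gripper": 1},
    {"tx": 0.0876,"ty": 0.0514,"tz": 0,"rx": 0,"ry": 0,"rz": 0,"gripper": 1},
    {"tx": 0.0876,"ty": 0.0514,"tz": 0,"rx": 0,"ry": 0,"rz": 0,"gripper": 1},
    {"tx": 0.0876,"ty": 0.0514,"tz": 0,"rx": 0,"ry": 0,"rz": 0,"gripper": 1},
    {"tx": 0,"ty": 0,"tz": 0,"rx": 0,"ry": 0,"rz": 0,"gripper": 1},
    {"tx": 0,"ty": 0,"tz": 0,"rx": 0,"ry": 0,"rz": 0,"gripper": 1},
    {"tx": 0,"ty": 0,"tz": 0,"rx": 0,"ry": 0,"rz": 0,"gripper": 1}
  ]
}}

```text
time_s: 34.62
ee_pos: [614.8, 186.4, 196.2]
ee_rot: [-180.0, 0.0, 93.3]
force: [-0.3, 0.5, -0.2]
gripper_width: 42.0
gripper_force: 15.0
```

```bash
python3 go.py 614.4 187.7 20.4 93.5
```

```text
t 34.62 at [614.8 186.4 196.2] [-1.7997e+02  3.0000e-02  9.3330e+01] w 42.0
turn rows 1 rz -0.0057
total [ 0.0026 -0.0006  0.3515]  rows 4 each [ 0.0006 -0.0002  0.0879]
```

Emit:
{"api": "send_rows", "payload": {
  "motion": [
    {"tx": 0.001,"ty": 0,"tz": 0.09,"rx": 0,"ry": 0,"rz": 0,"gripper": 1},
    {"tx": 0,"ty": 0,"tz": 0.1,"rx": 0,"ry": 0,"rz": 0,"gripper": 1},
    {"tx": 0,"ty": 0,"tz": 0.09,"rx": 0,"ry": 0,"rz": 0,"gripper": 1},
    {"tx": 0,"ty": 0,"tz": 0.04,"rx": 0,"ry": 0,"rz": 0,"gripper": 1},
    {"tx": 0,"ty": 0,"tz": 0,"rx": 0,"ry": 0,"rz": 0,"gripper": 1},
    {"tx": 0,"ty": 0,"tz": 0,"rx": 0,"ry": 0,"rz": 0,"gripper": 1},
    {"tx": 0,"ty": 0,"tz": 0,"rx": 0,"ry": 0,"rz": 0,"gripper": 1}
  ]
}}

```text
time_s: 35.5
ee_pos: [616.2, 188.1, 37.9]
ee_rot: [179.8, -0.0, 93.4]
force: [-0.2, -0.6, -1.0]
gripper_width: 41.9
gripper_force: 15.0
```

```bash
python3 go.py 614.4 187.7 20.4 93.5
```

```text
t 35.5 at [616.2 188.1  37.9] [ 1.7983e+02 -3.0000e-02  9.3350e+01] w 41.9
turn rows 1 rz -0.0049
total [-0.0006 -0.0037  0.035 ]  rows 1 each [-0.0006 -0.0037  0.035 ]
```

Emit:
{"api": "send_rows", "payload": {
  "motion": [
    {"tx": 0,"ty": -0.001,"tz": 0.016,"rx": 0,"ry": 0,"rz": 0,"gripper": 1},
    {"tx": 0,"ty": 0,"tz": 0.008,"rx": 0,"ry": 0,"rz": 0,"gripper": 1},
    {"tx": 0,"ty": 0,"tz": 0,"rx": 0,"ry": 0,"rz": 0,"gripper": 1},
    {"tx": 0,"ty": 0,"tz": 0,"rx": 0,"ry": 0,"rz": 0,"gripper": 1},
    {"tx": 0,"ty": 0,"tz": 0,"rx": 0,"ry": 0,"rz": 0,"gripper": 1}
  ]
}}

```text
time_s: 36.12
ee_pos: [614.9, 188.1, 24.3]
ee_rot: [180.0, 0.0, 93.4]
force: [-0.3, 0.3, -0.1]
gripper_width: 41.9
gripper_force: 15.0
```

```bash
python3 go.py 614.4 187.7 20.4 93.5
```

```text
t 36.12 at [614.9 188.1  24.3] [179.98   0.    93.37] w 41.9
turn rows 1 rz -0.0043
total [-0.0007 -0.001   0.0077]  rows 1 each [-0.0007 -0.001   0.0077]
```

Emit:
{"api": "send_rows", "payload": {
  "motion": [
    {"tx": 0,"ty": 0,"tz": 0.0045,"rx": 0,"ry": 0,"rz": 0,"gripper": 1},
    {"tx": 0,"ty": 0,"tz": 0.0035,"rx": 0,"ry": 0,"rz": 0,"gripper": 1},
    {"tx": 0,"ty": 0,"tz": 0,"rx": 0,"ry": 0,"rz": 0,"gripper": 1},
    {"tx": 0,"ty": 0,"tz": 0,"rx": 0,"ry": 0,"rz": 0,"gripper": -1},
    {"tx": 0,"ty": 0,"tz": 0,"rx": 0,"ry": 0,"rz": 0,"gripper": -1},
    {"tx": 0,"ty": 0,"tz": 0,"rx": 0,"ry": 0,"rz": 0,"gripper": -1},
    {"tx": 0,"ty": 0,"tz": 0,"rx": 0,"ry": 0,"rz": 0,"gripper": -1},
    {"tx": 0,"ty": 0,"tz": -0.05,"rx": 0,"ry": 0,"rz": 0,"gripper": -1},
    {"tx": 0,"ty": 0,"tz": -0.1,"rx": 0,"ry": 0,"rz": 0,"gripper": -1},
    {"tx": 0,"ty": 0,"tz": -0.12,"rx": 0,"ry": 0,"rz": 0,"gripper": -1},
    {"tx": 0,"ty": 0,"tz": -0.12,"rx": 0,"ry": 0,"rz": 0,"gripper": -1}
  ]
}}

```text
time_s: 37.5
ee_pos: [614.5, 188.0, 217.0]
ee_rot: [-180.0, 0.0, 93.4]
force: [1.7, 0.8, -0.2]
gripper_width: 91.3
gripper_force: 0.0
```

Emit:
{"api": "send_rows", "payload": {
  "motion": [
    {"tx": 0.07,"ty": -0.062,"tz": 0,"rx": 0,"ry": 0,"rz": 0,"gripper": -1},
    {"tx": 0.07,"ty": -0.062,"tz": 0,"rx": 0,"ry": 0,"rz": 0,"gripper": -1},
    {"tx": 0.07,"ty": -0.062,"tz": 0,"rx": 0,"ry": 0,"rz": 0,"gripper": -1},
    {"tx": 0.07,"ty": -0.062,"tz": 0,"rx": 0,"ry": 0,"rz": 0,"gripper": -1},
    {"tx": 0.07,"ty": -0.062,"tz": 0,"rx": 0,"ry": 0,"rz": 0,"gripper": -1},
    {"tx": 0.07,"ty": -0.062,"tz": 0,"rx": 0,"ry": 0,"rz": 0,"gripper": -1},
    {"tx": 0,"ty": 0,"tz": 0,"rx": 0,"ry": 0,"rz": 0,"gripper": -1},
    {"tx": 0,"ty": 0,"tz": 0,"rx": 0,"ry": 0,"rz": 0,"gripper": -1}
  ]
}}

```text
time_s: 38.5
ee_pos: [417.0, 386.5, 215.2]
ee_rot: [180.0, 0.0, 93.4]
force: [-0.4, 0.1, 0.0]
gripper_width: 91.3
gripper_force: 0.0
```

```bash
python3 - <<'E'
from h import *
v=grab("top"); x=v["f"][165:345,190:470]; cv2.imwrite("pics/top3.png",cv2.resize(x,None,fx=2.8,fy=2.8,interpolation=cv2.INTER_CUBIC)[:,:,::-1])
for n,p in [("yel",(635,-86,62)),("box",(624,-189.3,34)),("red",(621,84.8,62)),("mag",(614.4,188.7,42)),("green",(440,-20.4,60))]: print(n,((proj(v,p)[0]-[190,165])*2.8).round(0))
grab("side","side3")
E
```

```text
yel [509. 132.]
box [648. 160.]
red [268. 144.]
mag [125. 156.]
green [410. 405.]
```

View pics/top3.png

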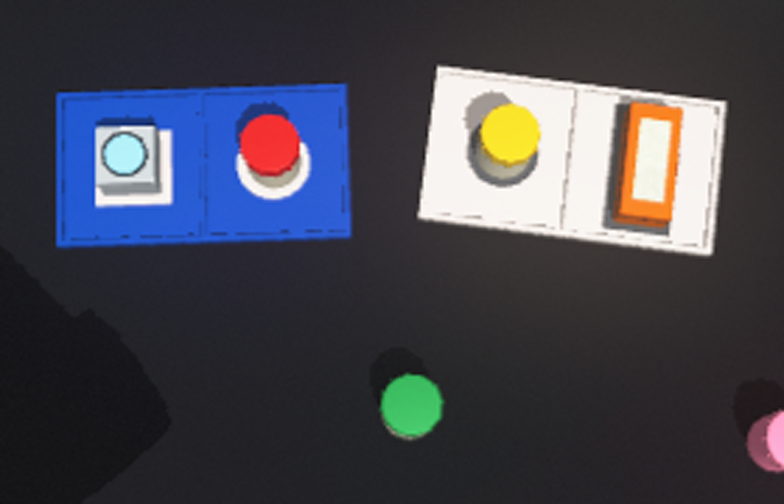

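View pics/side3.png

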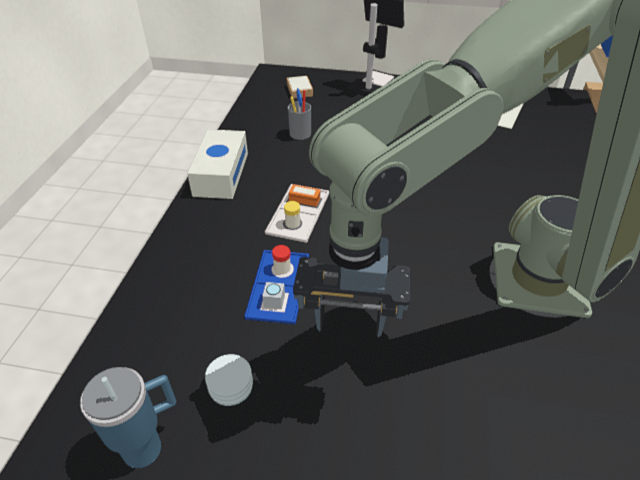

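The crop shows all four parts upright on their marks: magnifier (125,153), red (270,144), yellow (509,133), box label (653,161). Checking the box centring once.

```bash
python3 - <<'E'
from h import *
v=grab("top")
c=lambda u:np.array(u)/2.8+[190,165]
for n,u,z in [("label",(653,161),38),("mag",(125.5,154),46),("red",(270,144),66),("yel",(510,133),66)]: print(n,ray(v,c(u),z).round(1))
E
```

```text
label [[ 622.3 -191.8]]
mag [[614.7 187.5]]
red [[620.2  82.9]]
yel [[633. -86.]]
```

```bash
python3 -c "
from h import *
print(env.job_done())"
```

```text
the job is handed in; nothing more can be done
None
```

I made up both kits in the order asked and handed the job in at about 38.6 s: all four things stand upright and released, about 3 mm or less from their mark centres on the last overhead check, with the green pot, dishes and look-alikes never touched.

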